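# Open the braced bearing-wash jar and hold its cap

## Task

Open the bearing-wash jar: turn the jar in its stand until the key moulded on its side faces the sliding fork, then push the fork fully home over the key, with the cap still tight, so that the jar cannot spin. Unscrew the tight cap anticlockwise, about a quarter turn, stop turning when the threads let go, lift it straight off, and finish while still holding it in the gripper, level and still, centred just above the open mouth: clear of the jar but no more than about 4 cm up. Keep the jar upright in its stand with the fork home, and leave the wheel, the skate tool and the glass dish where they are.

Things in the scene. Friction and masses are not known exactly. Their poses are not given: they have to be found in the camera images.
- stand: Fixed aluminium plate 245 x 110 x 4 mm on the bench (x -55 to 190 mm), with a freely turning round nest for the jar (floor 8 mm, rim 16 mm above the bench, inner radius 33, outer 37 mm) and two steel rails (tops at 22 mm) for the fork. Origin: on the bench under the nest's centre. +x points level from the nest along the slide to the fork, z up. Place and yaw vary.
- fork (a joint): Slide of the grey fork, m: 0 drawn back, 0.040 fully home on its stop with its prongs round the jar's key; grows towards the jar (stand -x). About 3 N friction; stays where left; starts at 0 to 0.01. A 32 mm wide block (top 38 mm above the bench) with two prongs at 22 to 46 mm; the slot is 12 mm wide, flared to 27 mm at its mouth, so it centres a key a few degrees out.
- fork_grip (a point): Point on the axis of the fork's upright grip post, 62 mm above the bench. The post is 14 mm (along the slide) x 16 mm (across), from 38 to 78 mm above the bench; 100 mm from the nest's centre when the fork is home, 140 mm when drawn back. Axes as the stand's.
- fork_slot (a point): Point in the slot between the prongs, 55 mm from the post's axis towards the jar, 34 mm above the bench; 45 mm from the nest's centre when the fork is home. Axes as the stand's.
- jar: Loose white plastic jar, about 0.45 kg, standing in the nest 8 mm above the bench, 2 mm play: body radius 31 mm, 60 mm high, shoulder to 66 mm, neck radius 19.5 mm. A key (upright fin) on its side. Origin: centre of underside; +x to the key, z up. Spins with the nest unless braced: turning the tight cap then turns the whole jar; clockwise the cap cannot slip (it is on its thread stop).
- key_tip (a point): Outer tip of the jar's key, 47 mm from the jar's axis, 26 mm above its base. The key is 8 mm thick, radius 31 to 47 mm, 12 to 46 mm above the jar's base. At the start it lies 0.4 to 1.3 rad anticlockwise (seen from above) of the stand's +x, so the jar must turn clockwise. Axes as the jar's.
- jar_mouth (a point): Centre of the jar's mouth, top of the neck, 92 mm above the jar's base. A sprung steel spindle top in the mouth presses the cap up with about 14 N and stands 6 mm proud of the mouth when free. Axes as the jar's.
- cap: Loose grey cap, 40 g: 16-sided, 56 mm across, 26.5 mm high, hollow, pointer bar on top along +x. Origin: centre of lower edge, z up. Screwed on: lower edge 81 mm above the bench, +x over the key within 0.1 rad. Two lugs under two short threads: let go 1.0 rad anticlockwise (from above) from the jar's +x, lifts off freely from 1.15 rad; next stop at 2.6 rad. Under 1 N m; 60 to 80 N grip is ample.
- wheel: Grey urethane skate wheel lying flat, 52 mm in diameter, 32 mm high, loose. Origin: centre of its underside. Bystander.
- skate_tool: Chrome T-shaped skate tool lying flat, 130 mm long, 75 mm cross bar, up to 14 mm high, loose. Origin: under the middle of its long bar. Bystander.
- dish: Small round glass dish with axle washers, 96 mm in diameter, 28 mm high, loose. Origin: centre of its underside. Bystander.
Not all that is in view belongs to the job. Of the things shaped like the jar, the white one is meant. Leave any orange look-alike of the cap alone.

How it is judged:
By the outcome, as a careful person would: the job done as asked, in the order asked, and still so for the second after the job is handed in, while the arm keeps its last pose, push and grip.
It also fails if it takes over 64 s, if anything falls off the work surface, if the arm or the gripper's body presses on something with over 40 N, if the wrist force passes 120 N, or if a joint passes its speed limit or range.

## Robot

A 6-joint arm with a two-finger parallel gripper is mounted at the origin on the work surface. World frame = base frame: x ahead of the robot, y to its left, z up, the work surface at z = 0. Lengths are in mm, angles in rad, forces in N, time in s.
With the tool pointing down it reaches from about 275 to 750 mm from the base axis. Payload 10.2 kg.
Tool frame: the origin (TCP) lies at the centre of the arm's flange, where the gripper is bolted on; the fingertips stand 173 mm ahead of it and the grasp point (between the pads) lies 155 mm ahead of it; z points along the fingers, y is the line along which they close (so a half turn about z gives the same grasp; the last joint's range is limited). The gripper opens to 85 mm and grips with 20 to 120 N. Pads are 22 mm wide; open, the fingers measure 114 mm over their backs; the gripper's body (76 mm by 85 mm) begins 54 mm behind the grasp point. The pads swing forward as they close: fully open they stand 13 mm farther back than shut.
Start: joints at [0.968, 0.313, 1.498, -0, 1.331, -0.223], TCP at [194.649, 487.59, 404.694] pointing down, gripper open.
Joint ranges: [-2.94, 2.94], [-0.97, 2.17], [0.19, 2.56], [-1.23, 4.37], [0.02, 3.11], [-2.88, 2.88]. Speed limits (rad/s): [2.39, 2.39, 3.01, 3.14, 3.14, 3.14].

## Interface

Orientations are given as a unit quaternion [w, x, y, z].
In Python, from rig import status, capture, camera_info, ticket gives the robot as it stands.
- The arm moves only by the shell command python3 -m crank 'ROWS' [FORCE]. ROWS is JSON, a list of rows, each a list of 7 numbers: the shift along the tool's x, y, z as a fraction of full scale, then the turn, a rotation vector about the tool's x, y, z as a fraction of full scale, then the closure, from 0 (fully open) to 1 (shut). A call has 1 to 12 rows; each row is the pose to reach, as a shift and turn from the pose commanded when the call began, along the tool's axes at that moment; what a row does not reach only later rows make up. Full scale, the value 1, is 0.1 m for a shift and 45 degrees for a turn. A row lasts 1/10 s, in which the tool goes at most 50 mm and 8.59 degrees, less where a joint would pass 70% of its speed; a pose out of reach is approached as far as the arm can. A call with a number of a shift or a turn outside -1 to 1 is refused whole. A call with a gripper value outside its range is refused whole. The fingers move at their own pace and stop on an object; FORCE is the grip in N (left out, the last holds). Time passes only in rows, so rows that repeat a pose let the fingers close. It gives the time, the measured TCP pose, the force, the opening and the grip force at its end, in the units of the state.
- status.sense(): the state, without advancing time (a new reading comes with each control period).
- capture(name): name is "scene" or "top" or "wrist"; returns (picture, depth): 384x512x3 uint8, red, green, blue; 384x512 float32, mm along the optical axis (not along the pixel's ray), 0 where there is no reading.
- camera_info(name): a dict with "K" (3x3 intrinsics, pixels), "camera_from_world" (4x4, takes a point from world to camera coordinates). Camera axes: x right, y up, looking along -z (the intrinsics and any distortion apply to the point x, -y, -z); pixel columns grow to the right and rows downward; lengths in mm; the calibration is good to about 2 mm. A picture is of the moment at which its call begins: read the wrist's pose just before it. camera_info takes no time and is no camera call; for the wrist camera it gives the pose at the moment of the call.
- ticket.finish_job(): hands the job in; it is judged then, once.
The state is a dict: "time_s": time; "joints": joint angles; "dq": joint speeds; "tau": joint torques, N m; "eef_pos": TCP position; "ee_rot": TCP orientation; "force": force on the tool from outside, world axes, zero at the start; "wrist_torque": the same for the moment, N m; "grip_width": opening from 0.0 (shut) to 1.0 (fully open); "grip_force": force on a finger pad.
Only numpy, scipy, OpenCV 4.12 (cv2) and the standard library are available. Lean on these libraries where they do the work, as an engineer would, in place of code of your own. Each camera call takes 0.05 s, during which the arm holds its last target. There are 200 camera calls.

## Working session

There is one attempt and no reset: what is moved stays moved. The work goes in short steps, Python scripts to look and compute and a shell command to move; the robot and the scene stay as the last step left them, time stands still between calls to the robot, and variables do not carry over. Pictures are saved under pics/ and viewed, at most 10 in all, crops included, and the job is handed in when it is done.

```bash
mkdir -p pics; ls; python3 - <<'E'
from rig import status,capture,camera_info
import cv2,numpy as np
s=status.sense();print(s)
ims=[]
for n in("scene","top"):
    p,d=capture(n);c=camera_info(n);np.savez(f"{n}.npz",p=p,d=d,K=c["K"],T=c["camera_from_world"])
    cv2.imwrite(f"pics/{n}.png",cv2.resize(p[:,:,::-1],(800,600)));print(n,{k:v for k,v in c.items()})
E
```

```text
pics
{'time_s': 0.0, 'joints': array([ 9.67588232e-01,  3.13418886e-01,  1.49844500e+00, -2.99472955e-06,
        1.33097474e+00, -2.23392243e-01]), 'dq': array([-0.00050292, -0.00088845, -0.00108124,  0.00108558, -0.00044187,
        0.00084805]), 'tau': array([-8.40213324e-04, -4.12272871e+01, -2.59732229e+01, -2.58801983e-04,
        4.28233747e-03,  2.04252564e-05]), 'eef_pos': array([194.62564043, 487.54458183, 404.14787588]), 'ee_rot': array([-2.48881093e-04,  1.88768090e-01,  9.82021497e-01, -5.71116471e-04]), 'force': array([ 0.16775361,  0.34136778, -0.60832279]), 'wrist_torque': array([-0.01415576, -0.01904224, -0.00685618]), 'grip_force': 0.0, 'grip_width': 1.0021014035994353}
scene {'K': array([[473.45529932,   0.        , 254.03407203],
       [  0.        , 473.45529932, 190.21331647],
       [  0.        ,   0.        ,   1.        ]]), 'camera_from_world': array([[ 6.92796223e-01,  7.20858973e-01,  1.98930668e-02,
        -3.54777403e+02],
       [-4.93369565e-01,  4.53682789e-01,  7.42130986e-01,
         1.82766639e+02],
       [ 5.25946638e-01, -5.23960177e-01,  6.69959600e-01,
        -1.88420729e+03],
       [ 0.00000000e+00,  0.00000000e+00,  0.00000000e+00,
         1.00000000e+00]])}
top {'K': array([[484.57897523,   0.        , 257.66472796],
       [  0.        , 484.57897523, 190.43987759],
       [  0.        ,   0.        ,   1.        ]]), 'camera_from_world': array([[ 1.29156518e-03, -9.99950588e-01, -9.85667690e-03,
         6.74023004e+00],
       [ 9.98135399e-01,  6.87590152e-04,  6.10348450e-02,
        -4.85937020e+02],
       [-6.10250517e-02, -9.91712861e-03,  9.98086967e-01,
        -1.45624976e+03],
       [ 0.00000000e+00,  0.00000000e+00,  0.00000000e+00,
         1.00000000e+00]])}
```

View pics/scene.png

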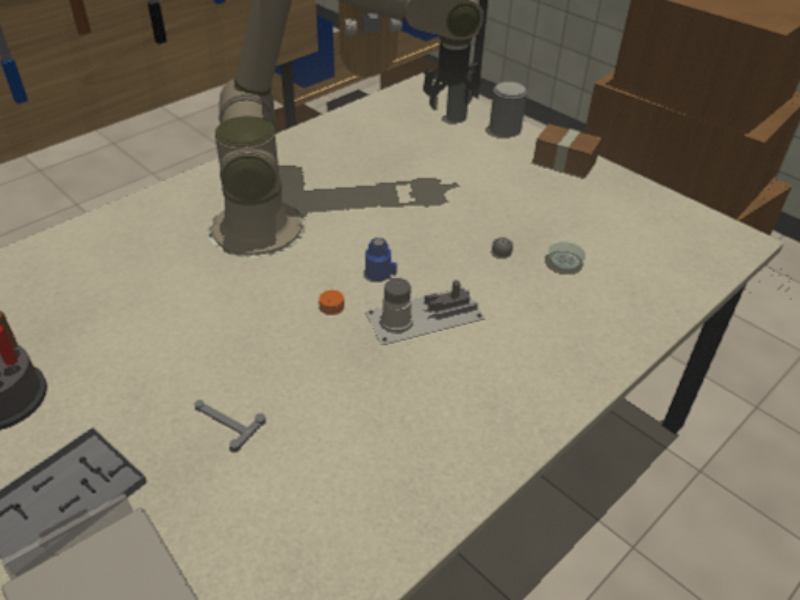

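View pics/top.png

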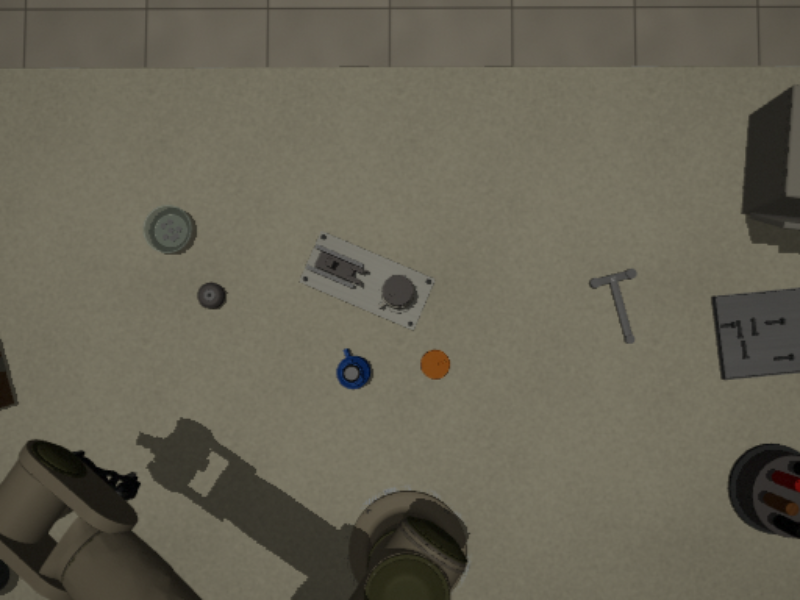

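The scene shows the blue decoy jar, the orange decoy cap, and the white jar on the plate with the fork. In the top view (800 px) the plate corners are at (323,234), (433,281), (413,330) and (304,283). The cap is at (399,291), the post near (335,265) and the key near (383,306).

```bash
cat > h.py <<'E'
import numpy as np
from scipy.spatial.transform import Rotation as R
def ray(K,T,u,v,z):
    """world point at height z seen at pixel (u,v)"""
    T=np.array(T);d=np.array([(u-K[0,2])/K[0,0],-(v-K[1,2])/K[1,1],-1])
    Ri=T[:3,:3].T;o=-Ri@T[:3,3];w=Ri@d
    return o+w*(z-o[2])/w[2]
def proj(K,T,P):
    c=np.array(P)@T[:3,:3].T+T[:3,3]
    return np.c_[K[0,0]*c[:,0]/-c[:,2]+K[0,2],K[1,1]*-c[:,1]/-c[:,2]+K[1,2]]
def rel(s,pos,rot=None):
    """shift in 0.1 m units and turn in 45deg units from state s to world pose"""
    q=s["ee_rot"];r=R.from_quat([q[1],q[2],q[3],q[0]])
    sh=r.inv().apply(np.array(pos)-s["eef_pos"])/100
    t=(r.inv()*rot).as_rotvec()/(np.pi/4) if rot is not None else np.zeros(3)
    return np.round(sh,3),np.round(t,3)
def down(yaw):
    """tool pointing down with tool y (closing line) along world angle yaw"""
    y=np.array([np.cos(yaw),np.sin(yaw),0]);z=np.array([0,0,-1.]);x=np.cross(y,z)
    return R.from_matrix(np.c_[x,y,z])
E
python3 - <<'E'
from h import *
from rig import status,camera_info
f=np.load("top.npz");K,T=f["K"],f["T"];s=512/800
for n,u,v,z in[("c1",323,234,4),("c2",433,281,4),("c3",413,330,4),("c4",304,283,4),("cap",400,291,107.5),("post",335,265,78),("key",383,306,40)]:
    print(n,ray(K,T,u*s,v*s,z).round(1))
c=[ray(K,T,u*s,v*s,4)[:2] for u,v in[(323,234),(433,281),(413,330),(304,283)]]
ax=(c[0]+c[3]-c[1]-c[2])/2;ax/=np.linalg.norm(ax);m=np.mean(c,0)
print("axis",ax,"yaw",np.arctan2(ax[1],ax[0]),"nest",m-ax*67.5)
st=status.sense()
q=st["ee_rot"];print(R.from_quat([q[1],q[2],q[3],q[0]]).as_matrix().round(3))
C=np.linalg.inv(camera_info("wrist")["camera_from_world"]);print(C.round(3),camera_info("wrist")["K"])
E
```

```text
c1 [611.9 164.3   4. ]
c2 [519.1 -52.2   4. ]
c3 [423.2 -13.1   4. ]
c4 [515.1 200.9   4. ]
cap [492.2  11.1 107.5]
post [542.9 132.8  78. ]
key [468.2  44.4  40. ]
axis [0.39434464 0.91896262] yaw 1.1654417336168552 nest [490.71072893  12.94121577]
[[-0.929  0.371 -0.001]
 [ 0.371  0.929 -0.001]
 [ 0.    -0.001 -1.   ]]
[[ 3.71000e-01 -8.87000e-01 -2.74000e-01  1.24409e+02]
 [ 9.29000e-01  3.54000e-01  1.12000e-01  5.15006e+02]
 [-2.00000e-03 -2.96000e-01  9.55000e-01  3.73266e+02]
 [ 0.00000e+00  0.00000e+00  0.00000e+00  1.00000e+00]] [[286.55445237   0.         255.37929278]
 [  0.         286.55445237 192.35767638]
 [  0.           0.           1.        ]]
```

```bash
for i in 1 2 3 4 5; do python3 -m crank '[[-0.3,-0.22,0,0,0,0,0],[-0.6,-0.44,0,0,0,0,0],[-0.904,-0.662,0,0,0,0,0]]' | tail -c 400; done; python3 -m crank '[[0,0,0,0,0,0,0],[0,0,0,0,0,0,0]]'; python3 - <<'E'
from h import *
from rig import status,capture,camera_info
import cv2
s=status.sense();c=camera_info("wrist");p,d=capture("wrist")
np.savez("w1.npz",p=p,d=d,K=c["K"],T=c["camera_from_world"])
cv2.imwrite("pics/w1.png",cv2.resize(p[:,:,::-1],(800,600),interpolation=cv2.INTER_CUBIC));print(s["eef_pos"],s["time_s"],s["joints"])
E
```

```text
time_s: 0.4
eef_pos: [254.4, 391.5, 404.3]
ee_rot: [-0.0, 0.188, 0.982, -0.0]
force: [0.2, 0.3, 0.6]
grip_width: 0.998
grip_force: 0.0
time_s: 0.7
eef_pos: [313.9, 296.3, 404.5]
ee_rot: [-0.0, 0.189, 0.982, -0.0]
force: [0.4, 1.2, -0.1]
grip_width: 1.0
grip_force: 0.0
time_s: 1.0
eef_pos: [373.4, 201.2, 404.6]
ee_rot: [-0.0, 0.189, 0.982, -0.0]
force: [0.4, 0.9, -0.5]
grip_width: 0.997
grip_force: 0.0
time_s: 1.3
eef_pos: [432.8, 106.1, 404.6]
ee_rot: [-0.0, 0.189, 0.982, 0.0]
force: [0.2, 1.0, -0.0]
grip_width: 1.004
grip_force: 0.0
time_s: 1.6
eef_pos: [492.3, 11.1, 404.5]
ee_rot: [-0.0, 0.189, 0.982, 0.0]
force: [0.6, 0.8, -0.5]
grip_width: 1.001
grip_force: 0.0
time_s: 1.8
eef_pos: [491.7, 12.3, 404.2]
ee_rot: [-0.001, 0.189, 0.982, 0.0]
force: [-1.0, 0.5, 0.4]
grip_width: 1.002
grip_force: 0.0
[491.74933061  12.2911809  404.17443258] 1.8 [-2.13733878e-01  2.40534540e-01  1.59457231e+00  2.09843460e-04
  1.30783078e+00 -1.40356375e+00]
```

View pics/w1.png

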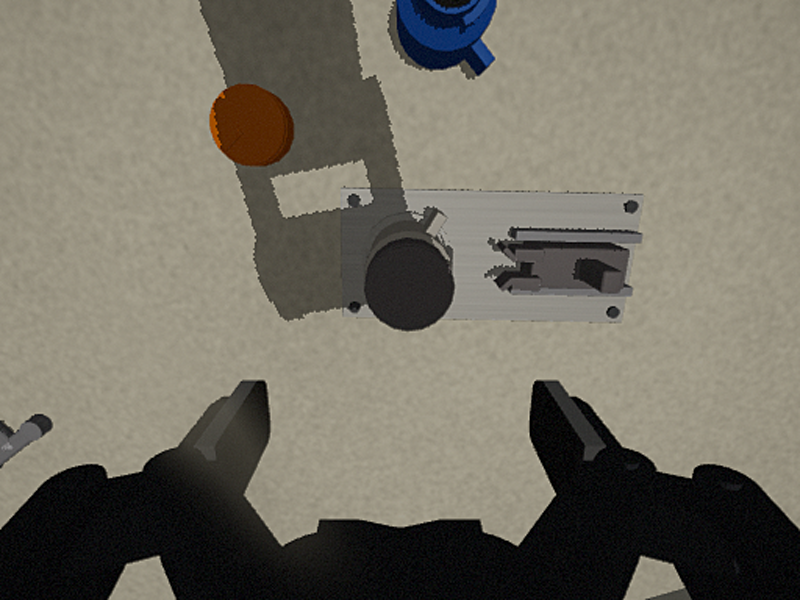

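The view shows the cap top centred near (409,284), the key near (436,220), the post near (600,275) and the plate corners at (342,188) and (643,194). I'll use the depth to measure.

```bash
cat >> h.py <<'E'
def cloud(d,K,T):
    v,u=np.nonzero(d>0);D=d[v,u];c=np.c_[(u-K[0,2])/K[0,0]*D,-(v-K[1,2])/K[1,1]*D,-D]
    return (c-T[:3,3])@T[:3,:3],u,v
E
python3 - <<'E'
from h import *
import cv2
f=np.load("w1.npz");K,T,d,p=f["K"],f["T"],f["d"],f["p"]
P,u,v=cloud(d,K,T);r=np.hypot(P[:,0]-491,P[:,1]-12)
def rect(m,n):
    q=P[m];(c,wh,a)=cv2.minAreaRect(q[:,:2].astype(np.float32));print(n,m.sum(),np.array(c).round(1),np.array(wh).round(1),round(a,1),"z",np.median(q[:,2]).round(1));return q
bench=(r<250)&(P[:,2]<2)&(P[:,2]>-8);print("bench z",np.median(P[bench,2]))
q=rect((r<50)&(P[:,2]>103)&(P[:,2]<113),"cap");print(cv2.minEnclosingCircle(q[:,:2].astype(np.float32)))
rp=np.hypot(P[:,0]-543,P[:,1]-133)
rect((rp<40)&(P[:,2]>73)&(P[:,2]<84),"posttop")
rect((rp<60)&(P[:,2]>35)&(P[:,2]<41),"blocktop")
q=rect((r<60)&(r>34)&(P[:,2]>46)&(P[:,2]<60),"keytop");k=q[:,:2].mean(0);print(k)
s=.64
c=[ray(K,T,a*s,b*s,4)[:2] for a,b in[(643,194),(342,188),(342,317),(622,322)]];print(np.round(c,1))
b=[ray(K,T,a*s,b*s,4)[:2] for a,b in[(631,207),(354,201),(354,307),(613,312)]];print(np.round(b,1))
for c in(c,b):
    ax=c[0]+c[3]-c[1]-c[2];ax/=np.linalg.norm(ax);m=np.mean(c,0);n=m-ax*67.5;ya=np.arctan2(ax[1],ax[0])
    print(ya,"nest",n,"key rel",np.arctan2(*(k-n)[::-1])-ya)
E
```

```text
bench z -0.10413791194774615
cap 2512 [492.8  17.5] [55.9 54.6] 67.8 z 107.6
((493.220947265625, 17.489051818847656), 28.40894317626953)
posttop 209 [547.7 144.8] [13.6 16.2] 66.3 z 77.4
blocktop 1136 [539.9 127.3] [98.2 32.7] 66.1 z 37.7
keytop 125 [472.9  47. ] [12.5 23.5] 62.8 z 53.7
[470.15236973  48.2896088 ]
[[517.1 212.5]
 [422.7 -10.2]
 [522.7 -54.7]
 [618.2 171.1]]
[[523.6 201.2]
 [435.7  -5.3]
 [518.2 -41.3]
 [606.2 166. ]]
1.1703222608100068 nest [493.88579056  17.52436907] key rel 1.057553808655974
1.1687007372964486 nest [494.52292924  18.02823201] key rel 1.0800813985383617
```

```bash
python3 -m crank '[[0.004,0.053,0.3,0,0,0,0],[0.004,0.053,0.65,0,0,0,0],[0.004,0.053,1,0,0,0,0]]' >/dev/null; python3 -m crank '[[0,0,0.2,0,0,0,0],[0,0,0.4,0,0,0,0],[0,0,0.55,0,0,0,0],[0,0,0.55,0,0,0,0]]'; python3 -m crank '[[0,0,0,0,0,0,0.2],[0,0,0,0,0,0,0.3],[0,0,0,0,0,0,0.4],[0,0,0,0,0,0,0.5],[0,0,0,0,0,0,0.6],[0,0,0,0,0,0,0.6],[0,0,0,0,0,0,0.6]]' 60
```

```text
time_s: 2.55
eef_pos: [492.5, 18.8, 248.3]
ee_rot: [-0.002, 0.188, 0.982, 0.0]
force: [-1.0, -0.3, 0.4]
grip_width: 1.001
grip_force: 0.0
time_s: 3.25
eef_pos: [493.5, 17.9, 251.1]
ee_rot: [0.001, 0.189, 0.982, 0.0]
force: [-1.5, 1.5, 6.9]
grip_width: 0.647
grip_force: 61.7
```

```bash
python3 -m crank '[[0,0,0,0,0,0.1,0.6],[0,0,0,0,0,0.2,0.6],[0,0,0,0,0,0.3,0.6],[0,0,0,0,0,0.4,0.6],[0,0,0,0,0,0.5,0.6],[0,0,0,0,0,0.6,0.6],[0,0,0,0,0,0.7,0.6],[0,0,0,0,0,0.8,0.6],[0,0,0,0,0,0.9,0.6],[0,0,0,0,0,1,0.6]]'; python3 -m crank '[[0,0,0,0,0,0.1,0.6],[0,0,0,0,0,0.2,0.6],[0,0,0,0,0,0.3,0.6],[0,0,0,0,0,0.36,0.6],[0,0,0,0,0,0.36,0.6],[0,0,0,0,0,0.36,0.6]]'; python3 - <<'E'
from h import *
from rig import status,capture,camera_info
import cv2
s=status.sense();c=camera_info("wrist");p,d=capture("wrist")
np.savez("w2.npz",p=p,d=d,K=c["K"],T=c["camera_from_world"])
cv2.imwrite("pics/w2.png",cv2.resize(p[:,:,::-1],(800,600),interpolation=cv2.INTER_CUBIC));print(s["time_s"],s["joints"],s["wrist_torque"])
E
```

```text
time_s: 4.25
eef_pos: [493.4, 17.7, 251.1]
ee_rot: [0.001, 0.551, 0.834, 0.0]
force: [-3.8, 0.6, 7.5]
grip_width: 0.642
grip_force: 61.8
time_s: 4.85
eef_pos: [493.3, 17.7, 251.1]
ee_rot: [0.001, 0.662, 0.749, 0.0]
force: [-3.6, 0.3, 7.7]
grip_width: 0.642
grip_force: 61.8
4.85 [-2.01920452e-01  4.29774220e-01  1.77639425e+00 -3.87916538e-04
  9.34124039e-01 -3.24684937e-01] [-0.0912529   0.66814976 -0.0540594 ]
```

View pics/w2.png

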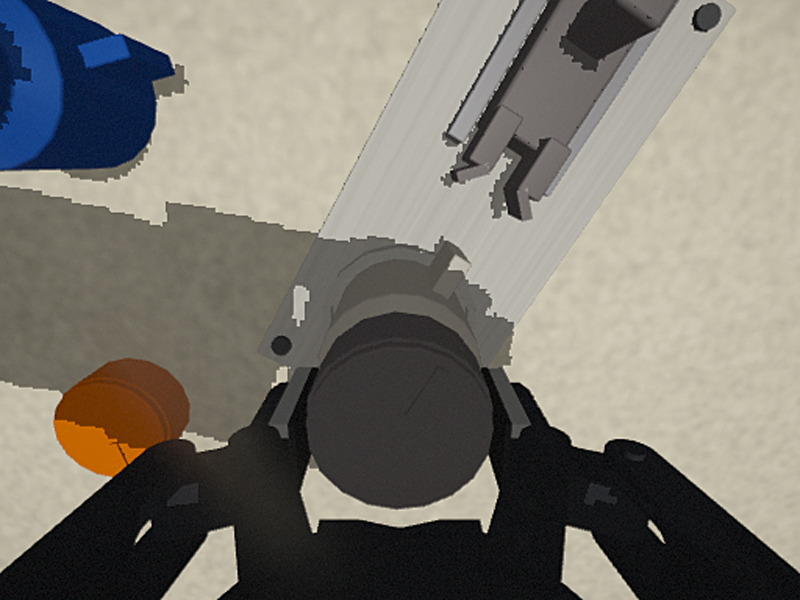

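```bash
python3 - <<'E'
from h import *
import cv2
f=np.load("w2.npz");K,T,d=f["K"],f["T"],f["d"]
P,u,v=cloud(d,K,T);n=np.array([493.3,17.7]);q=P[:,:2]-n;r=np.hypot(*q.T);a=np.arctan2(q[:,1],q[:,0])-1.166
# slice of points by height: local coords in stand frame
X=q@[np.cos(1.166),np.sin(1.166)];Y=q@[-np.sin(1.166),np.cos(1.166)]
for lo,hi in[(51,56.5),(47,51),(40,47)]:
    m=(r>35)&(r<52)&(P[:,2]>lo)&(P[:,2]<hi)&(abs(Y)<30);print(lo,m.sum(),a[m].min().round(3),np.median(a[m]).round(3),a[m].max().round(3),r[m].max().round(1))
m=(r>35)&(r<48)&(P[:,2]>52)&(P[:,2]<56.5)&(abs(Y)<30)
print(cv2.minAreaRect(np.c_[X,Y][m].astype(np.float32)));A=np.polyfit(X[m],Y[m],1);print(A)
m=(X>50)&(X<150)&(abs(Y)<30)&(P[:,2]>41)&(P[:,2]<50);print("prongs",cv2.minAreaRect(np.c_[X,Y][m].astype(np.float32)),X[m].min(),Y[m].mean())
m=(X>60)&(X<150)&(abs(Y)<30)&(P[:,2]>36)&(P[:,2]<40);print("block",cv2.minAreaRect(np.c_[X,Y][m].astype(np.float32)))
E
```

```text
51 270 -0.144 -0.019 0.087 46.8
47 37 -0.084 0.065 0.083 46.9
40 52 -0.072 0.066 0.088 46.9
((40.82087707519531, -1.10416841506958), (8.292611122131348, 11.780766487121582), 87.91517639160156)
[-0.00665501 -0.63323232]
prongs ((106.66152954101562, 0.34644126892089844), (73.58879089355469, 34.14765167236328), 0.2863476872444153) 69.79378190011579 0.7754544258310537
block ((107.31396484375, 0.41979217529296875), (32.45780563354492, 75.58642578125), 89.30154418945312)
```

```bash
python3 -m crank '[[0,0,0,0,0,0,0.4],[0,0,0,0,0,0,0.2],[0,0,0,0,0,0,0],[0,0,0,0,0,0,0],[0,0,0,0,0,0,0],[0,0,-0.1,0,0,0,0],[0,0,-0.3,0,0,0,0],[0,0,-0.6,0,0,0,0],[0,0,-1,0,0,0,0]]'; python3 -m crank '[[0.3,0.17,0,0,0,0,0],[0.6,0.35,0,0,0,0,0]]' >/dev/null; python3 -m crank '[[0.3,0.17,0,0,0,0.17,0],[0.6,0.35,0,0,0,0.34,0],[0.6,0.35,0,0,0,0.5,0],[0.6,0.35,0,0,0,0.67,0],[0.6,0.35,0,0,0,0.67,0]]'; python3 - <<'E'
from h import *
from rig import status,capture,camera_info
import cv2
s=status.sense();c=camera_info("wrist");p,d=capture("wrist");K,T=c["K"],c["camera_from_world"]
cv2.imwrite("pics/w3.png",cv2.resize(p[:,:,::-1],(800,600)))
P,u,v=cloud(d,K,T)
def rect(m,n): c,wh,a=cv2.minAreaRect(P[m][:,:2].astype(np.float32));print(n,m.sum(),np.round(c,1),np.round(wh,1),a);return np.array(c)
c=rect((np.hypot(P[:,0]-548,P[:,1]-145)<40)&(P[:,2]>74)&(P[:,2]<82),"post")
rect((np.hypot(P[:,0]-493,P[:,1]-17)<40)&(P[:,2]>104)&(P[:,2]<112),"cap")
print(s["time_s"],rel(s,[*c,220],down(1.166-np.pi/2)))
E
```

```text
time_s: 5.8
eef_pos: [493.0, 17.7, 350.6]
ee_rot: [-0.001, 0.662, 0.749, -0.001]
force: [-0.0, 0.2, 0.1]
grip_width: 0.998
grip_force: 0.0
time_s: 6.5
eef_pos: [548.0, 145.6, 350.2]
ee_rot: [0.0, 0.835, 0.551, 0.0]
force: [-0.3, 0.5, 0.6]
grip_width: 0.999
grip_force: 0.0
post 270 [547.8 145.9] [13.3 15.2] 66.45033264160156
cap 663 [501.8  34.7] [18.6 46.7] 57.71903991699219
6.5 (array([ 0.002, -0.004,  1.302]), array([ 0.   , -0.   ,  0.001]))
```

View pics/w3.png

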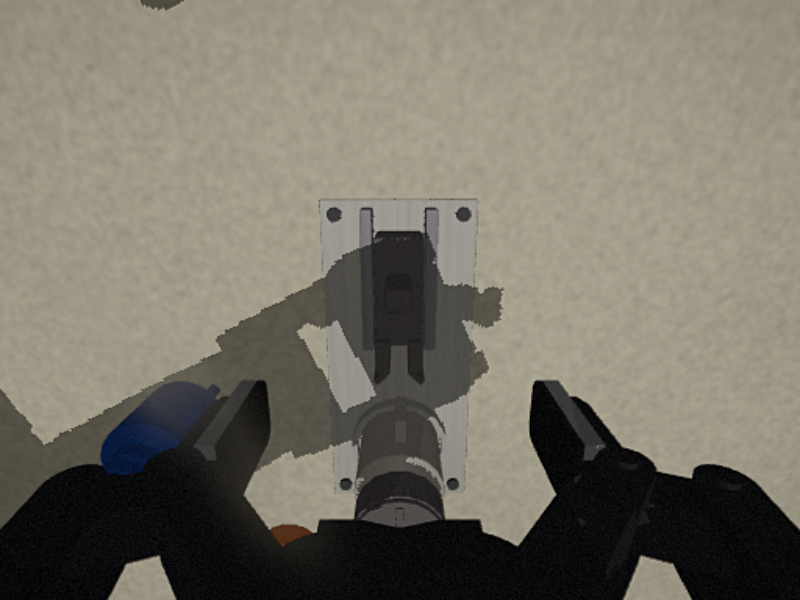

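The post at (399,293) is centred between the fingers, and the key at (401,430) faces the fork slot at (400,365). I'll go down, grip the post and slide it home.

```bash
python3 -m crank '[[0,0,0.3,0,0,0,0],[0,0,0.65,0,0,0,0],[0,0,1,0,0,0,0]]' >/dev/null; python3 -m crank '[[0,0,0.15,0,0,0,0],[0,0,0.3,0,0,0,0],[0,0,0.3,0,0,0,0.3],[0,0,0.3,0,0,0,0.5],[0,0,0.3,0,0,0,0.7],[0,0,0.3,0,0,0,0.9],[0,0,0.3,0,0,0,1],[0,0,0.3,0,0,0,1],[0,0,0.3,0,0,0,1],[0,0,0.3,0,0,0,1]]' 60; python3 -m crank '[[-0.05,0,0,0,0,0,1],[-0.1,0,0,0,0,0,1],[-0.15,0,0,0,0,0,1],[-0.2,0,0,0,0,0,1],[-0.25,0,0,0,0,0,1],[-0.28,0,0,0,0,0,1],[-0.31,0,0,0,0,0,1],[-0.33,0,0,0,0,0,1],[-0.35,0,0,0,0,0,1],[-0.36,0,0,0,0,0,1]]'; python3 -m crank '[[-0.01,0,0,0,0,0,1],[-0.02,0,0,0,0,0,1],[-0.02,0,0,0,0,0,1]]';python3 -m crank '[[-0.01,0,0,0,0,0,1],[-0.01,0,0,0,0,0,1],[-0.01,0,0,0,0,0,1]]'
```

```text
time_s: 7.85
eef_pos: [547.7, 145.7, 220.6]
ee_rot: [-0.0, 0.834, 0.551, -0.0]
force: [-5.6, 2.1, 8.7]
grip_width: 0.177
grip_force: 59.3
time_s: 8.85
eef_pos: [533.7, 112.8, 220.6]
ee_rot: [-0.001, 0.834, 0.551, 0.0]
force: [-4.2, 5.1, 7.3]
grip_width: 0.177
grip_force: 59.2
time_s: 9.15
eef_pos: [532.9, 110.9, 220.6]
ee_rot: [-0.0, 0.834, 0.551, 0.0]
force: [-4.8, 4.8, 7.5]
grip_width: 0.175
grip_force: 59.2
time_s: 9.45
eef_pos: [532.5, 110.0, 220.6]
ee_rot: [-0.0, 0.834, 0.551, 0.0]
force: [-4.9, 4.3, 7.3]
grip_width: 0.179
grip_force: 59.2
```

```bash
for i in 1 2; do python3 -m crank '[[-0.01,0,0,0,0,0,1],[-0.01,0,0,0,0,0,1],[-0.01,0,0,0,0,0,1]]'|grep -E 'eef_pos|force'; done
```

```text
eef_pos: [532.2, 109.4, 220.6]
force: [-3.2, 7.3, 6.8]
grip_force: 59.0
eef_pos: [532.0, 109.1, 220.6]
force: [-0.2, 13.3, 4.3]
grip_force: 58.8
```

```bash
python3 -m crank '[[-0.01,0,0,0,0,0,1],[-0.02,0,0,0,0,0,1],[-0.02,0,0,0,0,0,1]]'|grep -E 'eef_pos|force'; python3 -m crank '[[0.01,0,0,0,0,0,0.7],[0.01,0,0,0,0,0,0.4],[0.01,0,0,0,0,0,0],[0.01,0,0,0,0,0,0],[0.01,0,0,0,0,0,0],[0.01,0,0,0,0,0,0],[0.01,0,0,0,0,0,0],[0.01,0,-0.3,0,0,0,0],[0.01,0,-0.6,0,0,0,0],[0.01,0,-1,0,0,0,0]]'; python3 -m crank '[[0.15,0,-0.2,0,0,0,0],[0.3,0,-0.4,0,0,0,0],[0.3,0,-0.4,0,0,0,0]]'; python3 - <<'E'
from h import *
from rig import status,capture,camera_info
import cv2
s=status.sense();c=camera_info("wrist");p,d=capture("wrist");K,T=c["K"],c["camera_from_world"]
cv2.imwrite("pics/w4.png",cv2.resize(p[:,:,::-1],(800,600)))
P,u,v=cloud(d,K,T)
def rect(m,n): c,wh,a=cv2.minAreaRect(P[m][:,:2].astype(np.float32));print(n,m.sum(),np.round(c,1),np.round(wh,1),a);return np.array(c)
c=rect((np.hypot(P[:,0]-532,P[:,1]-109)<30)&(P[:,2]>74)&(P[:,2]<82),"post");print(np.hypot(*(c-[493.4,17.6])))
rect((np.hypot(P[:,0]-493,P[:,1]-17)<40)&(P[:,2]>104)&(P[:,2]<112),"cap")
q=s["ee_rot"];print(s["time_s"],s["joints"],q)
print(rel(s,[493.2,17.7,252]))
E
```

```text
eef_pos: [531.5, 108.4, 220.6]
force: [4.9, 24.5, 0.1]
grip_force: 58.6
time_s: 11.35
eef_pos: [531.3, 106.7, 319.9]
ee_rot: [-0.001, 0.834, 0.551, -0.001]
force: [0.1, 1.3, -0.2]
grip_width: 1.001
grip_force: 0.0
time_s: 11.65
eef_pos: [543.8, 135.3, 362.1]
ee_rot: [0.001, 0.834, 0.552, 0.002]
force: [0.1, -0.5, 0.1]
grip_width: 0.997
grip_force: 0.0
post 219 [532.8 110. ] [13.  14.4] 66.9575424194336
100.46865006717312
cap 1661 [498.1  24.8] [40.8 54.5] 56.76894760131836
11.65 [3.47846827e-02 4.24053849e-01 1.45371956e+00 2.21130219e-04
 1.25864118e+00 4.36630894e-01] [0.00126277 0.83401763 0.55173171 0.00226264]
(array([-1.283, -0.01 ,  1.098]), array([0., 0., 0.]))
```

View pics/w4.png

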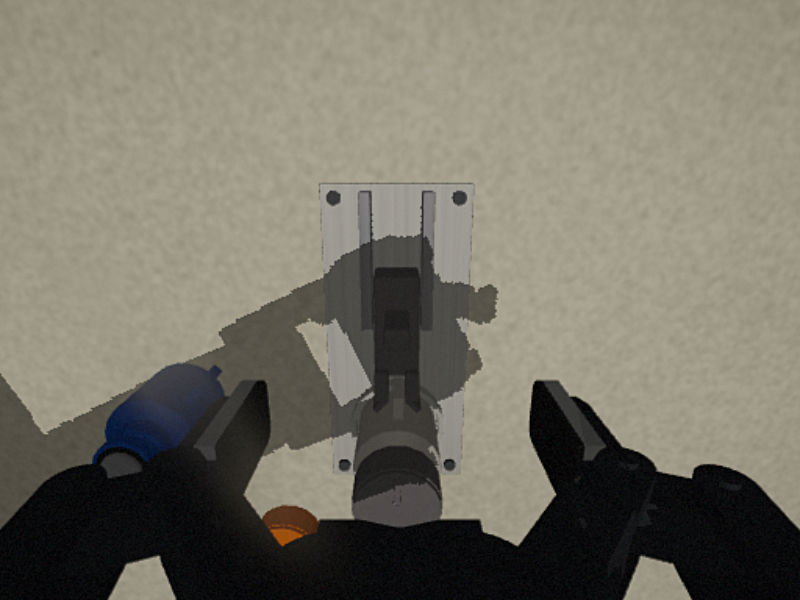

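```bash
python3 -m crank '[[-0.3,0,0,0,0,0,0],[-0.65,0,0,0,0,0,0],[-1,-0.007,0,0,0,0,0]]' >/dev/null; python3 -m crank '[[-0.28,-0.003,0,0,0,-0.1,0],[-0.28,-0.003,0,0,0,-0.195,0],[-0.28,-0.003,0,0,0,-0.195,0],[-0.28,-0.003,0,0,0,-0.195,0]]'; python3 - <<'E'
from h import *
from rig import status,capture,camera_info
import cv2
s=status.sense();c=camera_info("wrist");p,d=capture("wrist");K,T=c["K"],c["camera_from_world"]
cv2.imwrite("pics/w5.png",p[100:340,130:370,::-1].repeat(2,0).repeat(2,1))
P,u,v=cloud(d,K,T)
q=P[(np.hypot(P[:,0]-493,P[:,1]-17)<40)&(P[:,2]>104)&(P[:,2]<112)][:,:2].astype(np.float32)
c=np.array(cv2.minEnclosingCircle(q)[0]);print(cv2.minEnclosingCircle(q),cv2.minAreaRect(q))
# hexadecagon flat orientation: best support-width fit
h=cv2.convexHull(q)[:,0];A=np.linspace(0,np.pi/8,40,endpoint=False)
w=[np.mean([np.ptp(h@[np.cos(a+k*np.pi/8),np.sin(a+k*np.pi/8)]) for k in range(8)]) for a in A];print("flats",A[np.argmin(w)],min(w),max(w))
m=(np.hypot(P[:,0]-532,P[:,1]-109)<30)&(P[:,2]>74)&(P[:,2]<82);print("post",cv2.minAreaRect(P[m][:,:2].astype(np.float32)))
Y=s["ee_rot"];print(s["eef_pos"],(np.pi/2-2*np.arctan2(Y[1],Y[2])),s["time_s"])
print(rel(s,[*c,252]))
E
```

```text
time_s: 12.4
eef_pos: [492.0, 16.9, 358.9]
ee_rot: [-0.001, 0.79, 0.613, -0.0]
force: [0.8, 0.0, 0.6]
grip_width: 1.003
grip_force: 0.0
((493.58697509765625, 17.45295524597168), 28.252229690551758) ((493.5066833496094, 18.040807723999023), (54.77009963989258, 55.421810150146484), 88.9488754272461)
flats 0.37306412761378793 55.34674488391751 55.58708782009524
post ((532.4328002929688, 109.21736145019531), (13.997411727905273, 15.908015251159668), 66.94892120361328)
[492.03496214  16.86890519 358.8504315 ] -0.25234835790569665 12.4
(array([0.01 , 0.015, 1.068]), array([0., 0., 0.]))
```

View pics/w5.png

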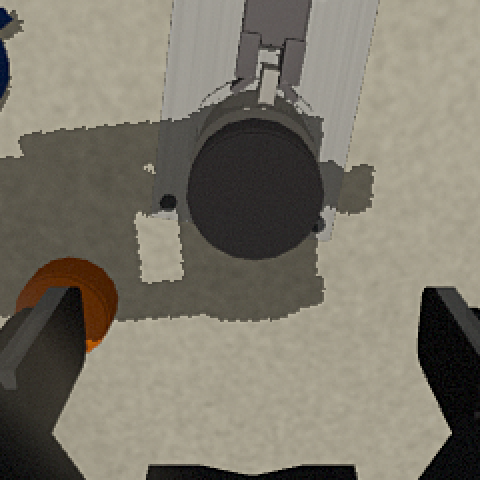

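The key (268,80) sits between the prongs and the post is about 100 mm from the nest, so the fork is home. Next I'll regrip the cap and unscrew it.

```bash
python3 -m crank '[[0.01,0.015,0.3,0,0,0,0],[0.01,0.015,0.65,0,0,0,0],[0.01,0.015,0.95,0,0,0,0]]' >/dev/null; python3 -m crank '[[0,0,0.11,0,0,0,0],[0,0,0.11,0,0,0,0.2],[0,0,0.11,0,0,0,0.3],[0,0,0.11,0,0,0,0.4],[0,0,0.11,0,0,0,0.5],[0,0,0.11,0,0,0,0.6],[0,0,0.11,0,0,0,0.6],[0,0,0.11,0,0,0,0.6]]' 75; python3 -m crank '[[0,0,0,0,0,-0.1,0.65],[0,0,0,0,0,-0.2,0.65],[0,0,0,0,0,-0.3,0.65],[0,0,0,0,0,-0.4,0.65],[0,0,0,0,0,-0.5,0.65],[0,0,0,0,0,-0.6,0.65]]';python3 -m crank '[[0,0,0,0,0,-0.1,0.65],[0,0,0,0,0,-0.2,0.65],[0,0,0,0,0,-0.3,0.65],[0,0,0,0,0,-0.4,0.65],[0,0,0,0,0,-0.5,0.65],[0,0,0,0,0,-0.6,0.65]]'; python3 -c "from rig import status;print(status.sense()['wrist_torque'])"
```

```text
time_s: 13.55
eef_pos: [494.0, 17.7, 255.5]
ee_rot: [0.001, 0.79, 0.613, 0.001]
force: [-2.7, 1.2, 5.6]
grip_width: 0.636
grip_force: 77.5
time_s: 14.15
eef_pos: [494.8, 17.5, 256.1]
ee_rot: [0.003, 0.624, 0.782, 0.001]
force: [0.9, 0.6, 6.8]
grip_width: 0.635
grip_force: 77.7
time_s: 14.75
eef_pos: [494.9, 17.7, 256.6]
ee_rot: [0.003, 0.424, 0.906, 0.001]
force: [1.2, 3.1, 10.8]
grip_width: 0.635
grip_force: 78.1
[ 0.62475986 -0.13790091 -0.12901058]
```

```bash
for i in 1 2 3; do python3 -m crank '[[0,0,0,0,0,-0.06,0.65],[0,0,0,0,0,-0.12,0.65],[0,0,0,0,0,-0.12,0.65]]'|grep -vE 'grip_w'; python3 -c "from rig import status;print(status.sense()['wrist_torque'])"; done
```

```text
time_s: 15.05
eef_pos: [494.9, 17.8, 256.6]
ee_rot: [0.003, 0.382, 0.924, 0.001]
force: [0.4, 4.2, 10.8]
grip_force: 78.1
[ 0.64850908 -0.12023817  0.0038773 ]
time_s: 15.35
eef_pos: [494.8, 17.9, 256.5]
ee_rot: [0.003, 0.338, 0.941, 0.001]
force: [0.8, 3.7, 11.6]
grip_force: 78.2
[ 0.76410021 -0.05351842  0.01870832]
time_s: 15.65
eef_pos: [494.7, 17.9, 256.5]
ee_rot: [0.003, 0.293, 0.956, 0.001]
force: [1.0, 4.6, 10.9]
grip_force: 78.2
[ 0.8424449   0.02882994 -0.00506063]
```

```bash
python3 -m crank '[[0,0,-0.02,0,0,0,0.65],[0,0,-0.04,0,0,0,0.65],[0,0,-0.04,0,0,0,0.65]]'
```

```text
time_s: 15.95
eef_pos: [494.1, 17.6, 258.7]
ee_rot: [0.001, 0.293, 0.956, -0.0]
force: [-0.4, 0.4, -1.1]
grip_width: 0.638
grip_force: 78.8
```

```bash
python3 -m crank '[[0,0,-0.05,0,0,0,0.65],[0,0,-0.1,0,0,0,0.65],[0,0,-0.15,0,0,0,0.65],[0,0,-0.2,0,0,0,0.65],[0,0,-0.25,0,0,0,0.65],[0,0,-0.3,0,0,0,0.65],[0,0,-0.35,0,0,0,0.65],[0,0,-0.38,0,0,0,0.65],[0,0,-0.38,0,0,0,0.65],[0,0,-0.38,0,0,0,0.65]]'; python3 - <<'E'
from h import *
from rig import status,capture,camera_info
import cv2
o=[]
for n in("wrist","scene"):
    c=camera_info(n);p,d=capture(n);K,T=c["K"],c["camera_from_world"];P,u,v=cloud(d,K,T)
    if n=="wrist":
        z=P[np.hypot(P[:,0]-494,P[:,1]-18)<24];z=z[z[:,2]>120];t=np.median(z[:,2]);q=P[(np.hypot(P[:,0]-494,P[:,1]-18)<40)&(abs(P[:,2]-t)<3)][:,:2].astype(np.float32)
        print("cap top",t,cv2.minEnclosingCircle(q),np.linalg.lstsq(np.c_[z,np.ones(len(z))][:,[0,1,3]],z[:,2],rcond=None)[0])
        o.append(cv2.resize(p,(512,384)))
    else:o.append(cv2.resize(p[140:230,200:320],(512,384),interpolation=cv2.INTER_CUBIC))
im=np.vstack(o)[:,:,::-1];cv2.imwrite("pics/w6.png",cv2.resize(im,(400,600)))
E
```

```text
time_s: 16.95
eef_pos: [493.9, 17.6, 295.6]
ee_rot: [-0.0, 0.293, 0.956, -0.0]
force: [-0.1, 0.4, -0.2]
grip_width: 0.631
grip_force: 78.8
cap top 149.3175073224436 ((488.948486328125, 21.42690658569336), 39.457645416259766) [ -1.29138543   0.88003624 788.44352039]
```

View pics/w6.png

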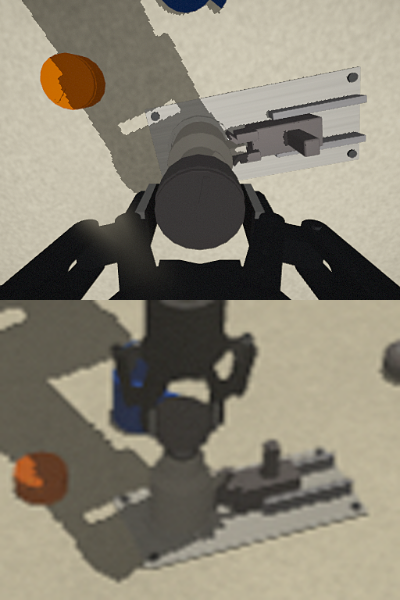

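The cap is off and held above the jar at (200,205 in the upper half), with the fork around the key. I'll check level and centring robustly.

```bash
python3 - <<'E'
from h import *
from rig import capture,camera_info
import cv2
c=camera_info("wrist");p,d=capture("wrist");P,u,v=cloud(d,c["K"],c["camera_from_world"])
m=(np.hypot(P[:,0]-494,P[:,1]-18)<22)&(abs(P[:,2]-149)<5);z=P[m];f=np.linalg.lstsq(np.c_[z[:,:2]-[494,18],np.ones(len(z))],z[:,2],rcond=None)[0];print("tilt,z",f)
zf=f[2]+(P[:,:2]-[494,18])@f[:2];m=(abs(P[:,2]-zf)<1.5)&(np.hypot(P[:,0]-494,P[:,1]-18)<30);print(cv2.minAreaRect(P[m][:,:2].astype(np.float32)))
m=(np.hypot(P[:,0]-532,P[:,1]-109)<30)&(P[:,2]>74)&(P[:,2]<82);print("post",cv2.minAreaRect(P[m][:,:2].astype(np.float32)))
E
```

```text
tilt,z [-8.50357544e-03 -5.32317087e-03  1.47629997e+02]
((493.8804016113281, 17.3189754486084), (55.06458282470703, 54.649662017822266), 13.390274047851562)
post ((531.958740234375, 108.91322326660156), (13.93830394744873, 15.953423500061035), 66.75746154785156)
```

The cap is level to within 0.01 rad and centred to about 0.5 mm. Its lower edge is about 21 mm above the mouth, and the fork is home.

```bash
python3 -c "
from rig import ticket;print(ticket.finish_job())"
```

```text
the job is handed in; nothing more can be done
None
```

The job is handed in, at about 17 s of the 64 s allowed: the key was turned to face the fork, the fork pushed home with the cap tight, and the cap unscrewed about 1.23 rad and lifted off; it is held level and centred about 21 mm above the jar mouth.

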